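# Seat the snap caps along a curved vial block

### The job

The six snap caps on the curved vial block have been set on loosely and stand a little proud. Run the fingertips along the row, from the end with the steel carrying loop to the other end, pressing every cap gently down until it is seated on its vial, then move clear. Do not pick up or shift the block, and leave the jar, the cup and the spindle beside it standing where they are.

Things in the scene. Friction and masses are not known exactly. Their poses are not given: they have to be found in the camera images.
- vial_block: loose curved grey-anodised aluminium vial block, about 2 kg, an arc 140 mm long, 44 wide, 48 high, with six capped vials in a curved row. Origin: on the table under it. y: along the row to the start end, which alone has a steel carrying loop (sticks out 23 mm, 30 mm high); x: convex side. Caps 1-6 at x, y (-7, 53), (1, 33), (5, 11), (5, -11), (1, -33), (-7, -53) mm
- cap_1_top (a point): top of the dome of cap 1, moving with it. White snap cap, 20 mm across, 12 high, domed (edge 4 mm below the summit); the summit is 65.5 mm above the table when proud, 62 mm when seated. Cap 1 is the one next to the steel loop; the others follow in order along the row.
- cap_1 (a joint): how far cap 1 is pressed down: 0 m = standing 3.5 mm proud of its vial, 0.0035 m = fully seated on a hard stop. It takes about 3 N to push, stays where it is left, and cannot be pulled off. The domes let a fingertip slide from a pressed cap onto the next and push it down on the way.
- cap_2_top (a point): top of the dome of cap 2, moving with it. White snap cap, 20 mm across, 12 high, domed (edge 4 mm below the summit); the summit is 65.5 mm above the table when proud, 62 mm when seated.
- cap_2 (a joint): how far cap 2 is pressed down: 0 m = standing 3.5 mm proud of its vial, 0.0035 m = fully seated on a hard stop. It takes about 3 N to push, stays where it is left, and cannot be pulled off. The domes let a fingertip slide from a pressed cap onto the next and push it down on the way.
- cap_3_top (a point): top of the dome of cap 3, moving with it. White snap cap, 20 mm across, 12 high, domed (edge 4 mm below the summit); the summit is 65.5 mm above the table when proud, 62 mm when seated.
- cap_3 (a joint): how far cap 3 is pressed down: 0 m = standing 3.5 mm proud of its vial, 0.0035 m = fully seated on a hard stop. It takes about 3 N to push, stays where it is left, and cannot be pulled off. The domes let a fingertip slide from a pressed cap onto the next and push it down on the way.
- cap_4_top (a point): top of the dome of cap 4, moving with it. White snap cap, 20 mm across, 12 high, domed (edge 4 mm below the summit); the summit is 65.5 mm above the table when proud, 62 mm when seated.
- cap_4 (a joint): how far cap 4 is pressed down: 0 m = standing 3.5 mm proud of its vial, 0.0035 m = fully seated on a hard stop. It takes about 3 N to push, stays where it is left, and cannot be pulled off. The domes let a fingertip slide from a pressed cap onto the next and push it down on the way.
- cap_5_top (a point): top of the dome of cap 5, moving with it. White snap cap, 20 mm across, 12 high, domed (edge 4 mm below the summit); the summit is 65.5 mm above the table when proud, 62 mm when seated.
- cap_5 (a joint): how far cap 5 is pressed down: 0 m = standing 3.5 mm proud of its vial, 0.0035 m = fully seated on a hard stop. It takes about 3 N to push, stays where it is left, and cannot be pulled off. The domes let a fingertip slide from a pressed cap onto the next and push it down on the way.
- cap_6_top (a point): top of the dome of cap 6, moving with it. White snap cap, 20 mm across, 12 high, domed (edge 4 mm below the summit); the summit is 65.5 mm above the table when proud, 62 mm when seated. Cap 6 is at the end without the loop.
- cap_6 (a joint): how far cap 6 is pressed down: 0 m = standing 3.5 mm proud of its vial, 0.0035 m = fully seated on a hard stop. It takes about 3 N to push, stays where it is left, and cannot be pulled off. The domes let a fingertip slide from a pressed cap onto the next and push it down on the way.
- jar: loose bystander: plastic sample jar with screw lid, 57 mm across, 70 mm high, close to the inner (concave) side of the block. Origin: centre of its underside, z up.
- cup: loose bystander: open stainless cup, 64 mm across, 75 mm high, close to the outer side of the block. Origin: centre of its underside, z up.
- disc_spindle: loose bystander: stainless measuring spindle standing on its 47 mm disc, thin rod, 115 mm high, close to the inner side of the block near the end without the loop. Origin: centre of its underside, z up.
- viscometer_1: fixed viscometer on a stand with a curved two-legged foot, 228 x 379 mm and 465 mm tall, right of the work area; go round in front of it (nearer the robot). Origin: centre of its underside.

How it is judged:
On the way, in this order (a step that is already met when the one before it is completed fails the run):
1. the cap next to the steel loop is seated first (value of joint cap_1 above 0.002 m), for 0.05 s.
2. then the trace reaches the middle of the row: the third or fourth cap is seated (value of joint any of cap_3, cap_4 above 0.002 m), for 0.05 s.
3. then the far end: the cap at the end without the loop is seated (value of joint cap_6 above 0.002 m), for 0.05 s.
At the end, for the whole second after the job is handed in: All six caps are pressed at least 2 mm of their 3.5 mm travel (within 1.5 mm of fully seated); the block stands flat within 20 mm of where it was; the jar, the cup and the spindle stand upright and at rest within 20 mm of where they were (value of joint each of cap_1, cap_2, cap_3, cap_4, cap_5, cap_6 above 0.002 m and distance of each of vial_block, jar, cup, disc_spindle from where it was at the start of the episode below 0.02 m and angle between vial_block's own z axis and vertical below 0.05 rad and linear speed of vial_block below 0.01 m/s and angle between each of jar, cup, disc_spindle's own z axis and vertical below 0.15 rad and linear speed of each of jar, cup, disc_spindle below 0.02 m/s); the robot touches nothing.
It fails at once if the vial block is lifted or tipped (height (world z) of vial_block above 0.008 m or angle between vial_block's own z axis and vertical above 0.1 rad).
It fails at once if the vial block is shoved more than 20 mm (distance of vial_block from where it was at the start of the episode above 0.02 m).
It fails at once if the caps or the block are pressed with more than 40 N (contact force between the fingers and vial_block above 40 N).
It fails at once if the far half of the row is pressed before the first cap (not (value of joint cap_1 above 0.002 m) and value of joint any of cap_4, cap_5, cap_6 above 0.002 m).
It fails at once if the jar, cup or spindle is lifted, tipped or shifted more than 20 mm (distance of any of jar, cup, disc_spindle from where it was at the start of the episode above 0.02 m or angle between any of jar, cup, disc_spindle's own z axis and vertical above 0.3 rad).
It also fails if it takes over 40 s, if anything falls off the work surface, if the arm or the gripper's body presses on something with over 40 N, if the wrist force passes 120 N, or if a joint passes its speed limit or range.

### The arm

A 6-joint arm with a two-finger parallel gripper is mounted at the origin on a cart in front of the work surface, level with it; the furniture and walls round the work are solid. World frame = base frame: x ahead of the robot, y to its left, z up, the work surface at z = 0. Lengths are in m, angles in rad, forces in N, time in s.
With the tool pointing down it reaches from about 0.3 to 0.75 m from the base axis. Payload 8.5 kg.
Tool frame: the origin (TCP) lies on the centre line of the jaws, within the pads' length; the fingertips stand 11 mm ahead of it and the grasp point (between the pads) lies 8 mm behind it (r.finger_overhang is the distance from the TCP to the fingertips, in m); z points along the fingers, y is the line along which they close (so a half turn about z gives the same grasp; the last joint's range is limited). The gripper opens to 85 mm and grips with 20 to 120 N. Pads are 22 mm wide; open, the fingers measure 114 mm over their backs; the gripper's body (76 mm by 85 mm) begins 54 mm behind the grasp point. The pads swing forward as they close: fully open they stand 13 mm farther back than shut.
Start: joints at [1.02, 0.381, 1.297, -0, 1.464, -0.215], TCP at [0.181, 0.519, 0.242] pointing down, gripper open.
Joint ranges: [-3.11, 3.11], [-0.89, 2.33], [0.22, 2.48], [-1.42, 4.56], [0.17, 2.85], [-2.88, 2.88]. Speed limits (rad/s): [2.39, 2.39, 3.14, 3.14, 3.14, 3.14].

### API

Orientations are given as a unit quaternion [x, y, z, w].
In Python, from workcell import r gives the robot as it stands.
- The arm moves only by the tool arm_command, never from a script. Its argument "increments" is a list of rows, each an object with "slide": the shift along the tool's x, y, z in cm, a list of three; "turn": the turn, a rotation vector about the tool's x, y, z in degrees, a list of three; "grip": the finger opening in cm, from 0 to 8.54. A call has exactly 8 rows; each row is the pose to reach, as a shift and turn from the pose commanded when the call began, along the tool's axes at that moment; what a row does not reach only later rows make up. A row lasts 1/12 s, in which the tool goes at most 41.7 mm and 7.16 degrees, less where a joint would pass 70% of its speed; a pose out of reach is approached as far as the arm can. A call with a gripper value outside its range is refused whole. The fingers move at their own pace and stop on an object; "force" is the grip in N (left out, the last holds). Time passes only in rows, so rows that repeat a pose let the fingers close, or fill a call up. It gives the time, the measured TCP pose, the force, the opening and the grip force at its end, in the units of the state.
- r.sense(): the state, without advancing time (a new reading comes with each control period).
- r.grab_frame(name): name is "side" or "top"; returns the picture (480x640x3 uint8, blue, green, red); there is no depth.
- r.get_calibration(name): a dict with "fx", "fy", "cx", "cy" (pixels), "k1" (the pictures are not rectified: a ray, as slopes to the right and down, at radius r is drawn at 1 + k1 r^2 times it, then the intrinsics apply), "rvec" (rotation vector, rad) and "tvec" (3), from world to camera coordinates, as OpenCV has them. Camera axes: x right, y down, z forward; pixel columns grow to the right and rows downward; lengths in m; the calibration is good to about 2 mm. A picture is of the moment at which its call begins. get_calibration takes no time and is no camera call.
- r.hand_in(): hands the job in; it is judged then, once.
The state is a dict: "time": time; "qpos": joint angles; "dq": joint speeds; "joint_efforts": joint torques, N m; "tcp_pos": TCP position; "tcp_rot": TCP orientation; "wrist_force": force on the tool from outside, world axes, zero at the start; "wrist_torque": the same for the moment, N m; "width": finger opening in m; "finger_force": force on a finger pad.
Only numpy, scipy, OpenCV 4.12 (cv2) and the standard library are available. Lean on these libraries where they do the work, as an engineer would, in place of code of your own. Each camera call takes 0.05 s, during which the arm holds its last target. There are 200 camera calls.

## Working session

There is one attempt and no reset: what is moved stays moved. The work goes in short steps, Python scripts to look and compute and a tool call to move; the robot and the scene stay as the last step left them, time stands still between calls to the robot, and variables do not carry over. Pictures are saved under pics/ and viewed, at most 10 in all, crops included, and the job is handed in when it is done.

Besides the shell and the picture viewer there is one more tool, called after "Request:" by a JSON object that holds its "api" and its "payload", one argument or row to a line. arm_command: Moves the arm, as the interface text tells. Its arguments: {"type":"object","properties":{"increments":{"type":"array","items":{"type":"object","properties":{"slide":{"type":"array","items":{"type":"number"}},"turn":{"type":"array","items":{"type":"number"}},"grip":{"type":"number"}}}},"force":{"type":"number"}},"required":["increments"]}

```bash
mkdir -p pics; python3 - <<'E'
from workcell import r
import cv2
for n in("top","side"):
    cv2.imwrite(f"pics/{n}0.png",r.grab_frame(n)); print(n,r.get_calibration(n))
s=r.sense();print(s['time'],s['tcp_pos'],s['tcp_rot'],s['width'],s['wrist_force'],r.finger_overhang)
E
```

```text
top {'fx': 473.00637976456323, 'fy': 473.00637976456323, 'cx': 323.43693721555036, 'cy': 249.183138678642, 'k1': -0.059415086467114665, 'rvec': array([ 2.12964672, -2.12940271,  0.16392354]), 'tvec': array([0.20731694, 0.52871137, 0.97230054])}
side {'fx': 477.30726325748117, 'fy': 477.30726325748117, 'cx': 321.6763112003776, 'cy': 238.41113026143904, 'k1': -0.012603233868756237, 'rvec': array([ 0.12267021,  2.68647236, -1.54199012]), 'tvec': array([ 0.51305316, -0.05630581,  1.09888727])}
0.1 [0.18112031 0.51907729 0.24177839] [ 1.67122157e-01  9.85935993e-01 -5.81981994e-04 -2.51066329e-04] 0.08566113433365699 [-0.20207567 -0.15082487  0.13773802] 0.011
```

View pics/top0.png

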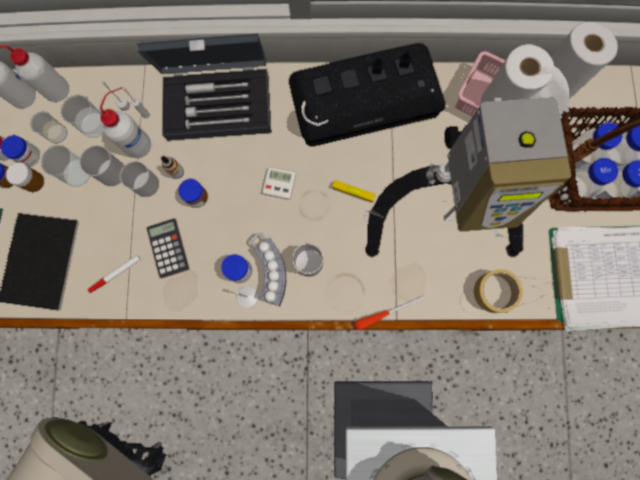

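View pics/side0.png

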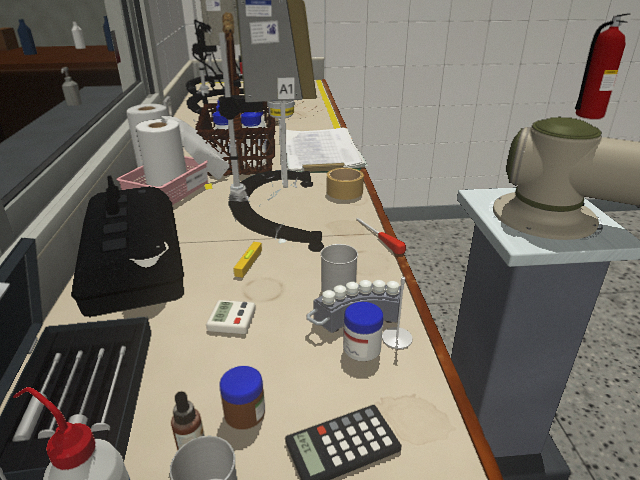

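The top view shows the block around (268,270), with its loop end at about (256,240). The jar is at (235,267), the cup at (307,260) and the spindle at (246,297). I'll enlarge both views to get the cap pixels.

```bash
python3 - <<'E'
import cv2
a=cv2.imread("pics/top0.png")[225:315,210:330];cv2.imwrite("pics/topc.png",cv2.resize(a,None,fx=6,fy=6,interpolation=cv2.INTER_CUBIC))
a=cv2.imread("pics/side0.png")[240:365,290:430];cv2.imwrite("pics/sidec.png",cv2.resize(a,None,fx=4.5,fy=4.5,interpolation=cv2.INTER_CUBIC))
E
```

```text
(no output)
```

View pics/topc.png

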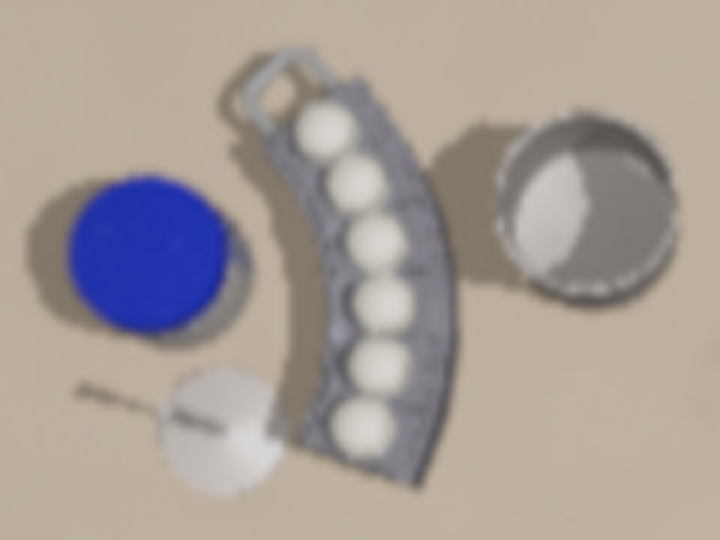

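View pics/sidec.png

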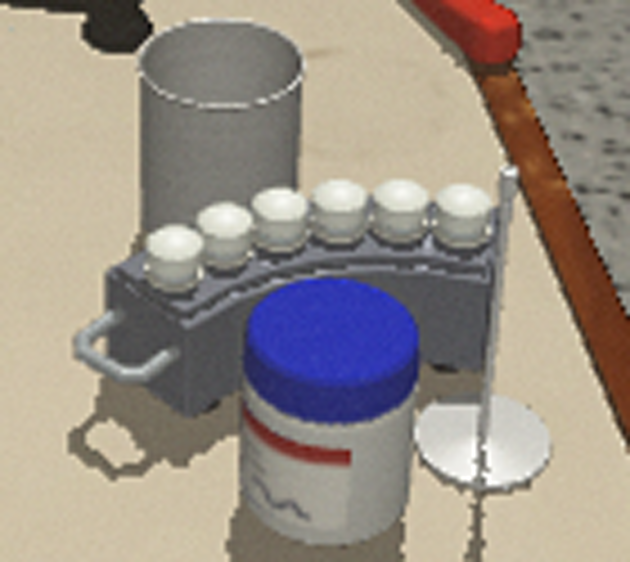

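The top crop shows the caps at (326,130), (356,183), (376,243), (384,304), (380,366) and (362,427), starting from the loop end. The spindle rod base is near (225,432). I'll fit the block pose from both views.

```bash
cat >h.py <<'E'
from workcell import r
import numpy as np, cv2
from scipy.optimize import least_squares
from scipy.spatial.transform import Rotation as R
C=np.array([(-7,53),(1,33),(5,11),(5,-11),(1,-33),(-7,-53)])/1e3
K={n:r.get_calibration(n) for n in("top","side")}
def proj(n,P):
    c=K[n]; p=np.atleast_2d(P)@R.from_rotvec(c['rvec']).as_matrix().T+c['tvec']
    s=p[:,:2]/p[:,2:]; s=s*(1+c['k1']*(s**2).sum(1,keepdims=True))
    return s*[c['fx'],c['fy']]+[c['cx'],c['cy']]
def caps(q,z):
    c,s=np.cos(q[2]),np.sin(q[2]); return np.c_[C@np.array([[c,s],[-s,c]])+q[:2],np.full(6,z)]
def unproj(n,uv,z):
    return least_squares(lambda p:(proj(n,[p[0],p[1],z])[0]-uv),[.3,.4]).x
E
python3 - <<'E'
from h import *
T=(np.array([(326,130),(356,183),(376,243),(384,304),(380,366),(362,427)])+.5)/6-.5+[210,225]
S=(np.array([(175,245),(224,222),(279,206),(340,196),(401,196),(463,202)])+.5)/4.5-.5+[290,240]
for k in((1,0),(0,1),(1,1)):
    f=lambda q:np.r_[k[0]*(proj("top",caps(q,.0625))-T).ravel(),k[1]*(proj("side",caps(q,.0635))-S).ravel()]
    for y0 in(0,2,-2):
        o=least_squares(f,[.3,.4,y0]); 
        if o.cost<60: print(k,o.x,o.cost)
q=o.x if o.cost<60 else least_squares(f,[.3,.4,0]).x
print(np.round(caps(q,0),4)); print((proj("side",caps(q,.0635))-S).round(1),(proj("top",caps(q,.0625))-T).round(1))
u=lambda x,y:(np.array([x,y])+.5)/6-.5+[210,225]
print("jar",unproj("top",u(148,255),.07),"cup",unproj("top",u(587,205),.075),"sp",unproj("top",u(222,432),.004),"rodtop",unproj("top",u(165,410),.115))
E
```

```text
(1, 0) [ 0.4807011   0.31866573 -1.42883567] 0.145483609756134
(1, 0) [0.4807011  0.31866573 4.85434964] 0.14548360975614494
(1, 0) [ 0.4807011   0.31866573 -1.42883567] 0.14548360975616917
(0, 1) [ 0.48435157  0.32525496 -1.41500083] 0.5282850071959356
(0, 1) [0.48435157 0.32525496 4.86818446] 0.5282850071959195
(0, 1) [ 0.48435157  0.32525496 -1.41500086] 0.528285007196307
(1, 1) [ 0.48272457  0.32110097 -1.4214973 ] 16.249958081178814
(1, 1) [0.48272457 0.32110097 4.86168798] 16.249958081178573
(1, 1) [ 0.48272457  0.32110097 -1.42149738] 16.249958081185152
[[0.5341 0.3359 0.    ]
 [0.5155 0.325  0.    ]
 [0.4943 0.3178 0.    ]
 [0.4726 0.3145 0.    ]
 [0.4502 0.3152 0.    ]
 [0.4293 0.3201 0.    ]]
[[ 0.2 -1.9]
 [ 0.4 -1.6]
 [ 0.9 -1.5]
 [ 0.6 -1.2]
 [ 0.9 -1.7]
 [ 0.7 -2. ]] [[-1.1 -0.9]
 [-1.2 -1.1]
 [-1.3 -1.1]
 [-1.3 -1. ]
 [-1.2 -0.7]
 [-0.7 -0.9]]
jar [0.48669676 0.3937889 ] cup [0.50353977 0.24033275] sp [0.42944488 0.37771477] rodtop [0.42937035 0.37741948]
```

Request:
{"api": "arm_command", "payload": {
  "increments": [
    {"slide":[-4,-0.6,0],"turn":[0,0,7],"grip":0},
    {"slide":[-8,-1.2,0],"turn":[0,0,14],"grip":0},
    {"slide":[-12,-1.8,0],"turn":[0,0,21],"grip":0},
    {"slide":[-16,-2.4,0],"turn":[0,0,28],"grip":0},
    {"slide":[-20,-3,0],"turn":[0,0,35],"grip":0},
    {"slide":[-24,-3.5,0],"turn":[0,0,42],"grip":0},
    {"slide":[-28,-4,0],"turn":[0,0,49],"grip":0},
    {"slide":[-32,-4.6,0],"turn":[0,0,56],"grip":0}
  ],
  "force": 40
}}

```text
time: 0.77
tcp_pos: [0.4697, 0.3691, 0.242]
tcp_rot: [0.613, 0.79, -0.0, -0.0]
wrist_force: [-0.3, 0.9, 0.5]
width: -0.0003
finger_force: 0.0
```

Request:
{"api": "arm_command", "payload": {
  "increments": [
    {"slide":[-1.2,1.4,1],"turn":[0,0,5],"grip":0},
    {"slide":[-2.5,2.8,3],"turn":[0,0,10],"grip":0},
    {"slide":[-3.8,4.2,5],"turn":[0,0,14.8],"grip":0},
    {"slide":[-5,5.5,7],"turn":[0,0,14.8],"grip":0},
    {"slide":[-5,5.5,9],"turn":[0,0,14.8],"grip":0},
    {"slide":[-5,5.5,11],"turn":[0,0,14.8],"grip":0},
    {"slide":[-5,5.5,12.7],"turn":[0,0,14.8],"grip":0},
    {"slide":[-5,5.5,12.7],"turn":[0,0,14.8],"grip":0}
  ]
}}

```text
time: 1.43
tcp_pos: [0.5326, 0.3352, 0.1114]
tcp_rot: [0.707, 0.707, -0.003, -0.001]
wrist_force: [0.5, 0.1, -0.2]
width: -0.0001
finger_force: 0.0
```

```bash
python3 - <<'E'
from h import *
for n,(a,b,c,d) in {"side":(150,370,270,460)}.items():
    i=r.grab_frame(n);cv2.imwrite("pics/side1.png",cv2.resize(i[a:b,c:d],None,fx=2.7,fy=2.7,interpolation=cv2.INTER_CUBIC))
    t=r.grab_frame("top");cv2.imwrite("pics/top1.png",cv2.resize(t[195:325,200:340],None,fx=4.5,fy=4.5,interpolation=cv2.INTER_CUBIC))
s=r.sense();p=s['tcp_pos'];print(p,s['tcp_rot'],s['wrist_force'])
tip=p-[0,0,.011];print("tip side crop",(proj("side",tip)[0]-[270,150])*2.7)
E
```

```text
[0.53406595 0.33604366 0.11526901] [ 7.07335829e-01  7.06877492e-01 -4.51282787e-04 -1.82091278e-04] [0.35917904 0.43621812 0.94259429]
tip side crop [158.87816596 324.98863944]
```

View pics/side1.png

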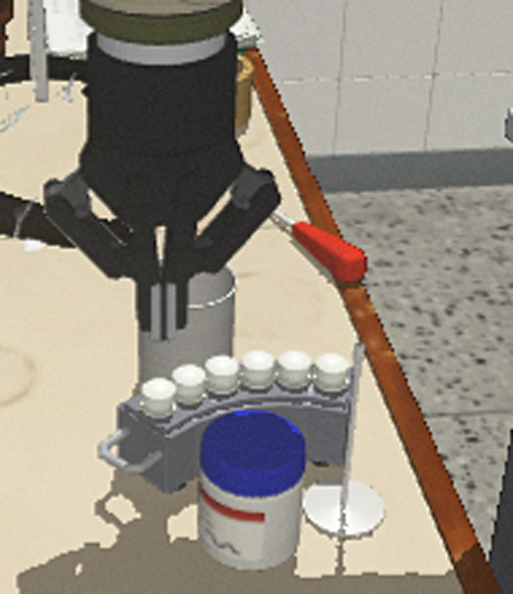

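The fingertips are above cap 1, at crop (161,337), in line with the cap at (157,392). The linkage clears everything nearby. Next I'll lower gently onto cap 1.

Request:
{"api": "arm_command", "payload": {
  "increments": [
    {"slide":[0,0,1.2],"grip":0},
    {"slide":[0,0,2.4],"grip":0},
    {"slide":[0,0,3.2],"grip":0},
    {"slide":[0,0,3.6],"grip":0},
    {"slide":[0,0,3.8],"grip":0},
    {"slide":[0,0,3.9],"grip":0},
    {"slide":[0,0,3.9],"grip":0},
    {"slide":[0,0,3.9],"grip":0}
  ]
}}

```text
validation failed for argument at $.in...
```

Request:
{"api": "arm_command", "payload": {
  "increments": [
    {"slide":[0,0,1.2],"turn":[0,0,0],"grip":0},
    {"slide":[0,0,2.4],"turn":[0,0,0],"grip":0},
    {"slide":[0,0,3.2],"turn":[0,0,0],"grip":0},
    {"slide":[0,0,3.6],"turn":[0,0,0],"grip":0},
    {"slide":[0,0,3.8],"turn":[0,0,0],"grip":0},
    {"slide":[0,0,3.9],"turn":[0,0,0],"grip":0},
    {"slide":[0,0,3.9],"turn":[0,0,0],"grip":0},
    {"slide":[0,0,3.9],"turn":[0,0,0],"grip":0}
  ]
}}

```text
time: 2.2
tcp_pos: [0.5344, 0.3361, 0.0769]
tcp_rot: [0.707, 0.707, 0.0, 0.0]
wrist_force: [0.2, -0.2, -0.5]
width: 0.0002
finger_force: 0.0
```

Request:
{"api": "arm_command", "payload": {
  "increments": [
    {"slide":[0,0,0.05],"turn":[0,0,0],"grip":0},
    {"slide":[0,0,0.1],"turn":[0,0,0],"grip":0},
    {"slide":[0,0,0.15],"turn":[0,0,0],"grip":0},
    {"slide":[0,0,0.2],"turn":[0,0,0],"grip":0},
    {"slide":[0,0,0.25],"turn":[0,0,0],"grip":0},
    {"slide":[0,0,0.25],"turn":[0,0,0],"grip":0},
    {"slide":[0,0,0.25],"turn":[0,0,0],"grip":0},
    {"slide":[0,0,0.25],"turn":[0,0,0],"grip":0}
  ]
}}

```text
time: 2.87
tcp_pos: [0.5343, 0.3361, 0.0739]
tcp_rot: [0.707, 0.707, 0.0, 0.0]
wrist_force: [0.9, 0.7, 3.2]
width: -0.0001
finger_force: 1.5
```

Now it reads 3 N, the cap's push force. I'll go 1 mm further to feel for the stop.

Request:
{"api": "arm_command", "payload": {
  "increments": [
    {"slide":[0,0,0.02],"turn":[0,0,0],"grip":0},
    {"slide":[0,0,0.04],"turn":[0,0,0],"grip":0},
    {"slide":[0,0,0.06],"turn":[0,0,0],"grip":0},
    {"slide":[0,0,0.08],"turn":[0,0,0],"grip":0},
    {"slide":[0,0,0.1],"turn":[0,0,0],"grip":0},
    {"slide":[0,0,0.1],"turn":[0,0,0],"grip":0},
    {"slide":[0,0,0.1],"turn":[0,0,0],"grip":0},
    {"slide":[0,0,0.1],"turn":[0,0,0],"grip":0}
  ]
}}

```text
time: 3.53
tcp_pos: [0.5342, 0.3361, 0.0728]
tcp_rot: [0.707, 0.707, 0.0, 0.0]
wrist_force: [1.7, 1.4, 2.1]
width: -0.0
finger_force: 1.3
```

Request:
{"api": "arm_command", "payload": {
  "increments": [
    {"slide":[0,0,0.02],"turn":[0,0,0],"grip":0},
    {"slide":[0,0,0.04],"turn":[0,0,0],"grip":0},
    {"slide":[0,0,0.05],"turn":[0,0,0],"grip":0},
    {"slide":[0,0,0.05],"turn":[0,0,0],"grip":0},
    {"slide":[0,0,0.05],"turn":[0,0,0],"grip":0},
    {"slide":[0,0,0.05],"turn":[0,0,0],"grip":0},
    {"slide":[0,0,0.05],"turn":[0,0,0],"grip":0},
    {"slide":[0,0,0.05],"turn":[0,0,0],"grip":0}
  ]
}}

```text
time: 4.2
tcp_pos: [0.5342, 0.3361, 0.0726]
tcp_rot: [0.707, 0.707, 0.0, 0.0]
wrist_force: [1.2, 0.1, 5.6]
width: 0.0002
finger_force: 2.6
```

```bash
python3 - <<'E'
from h import *
i=r.grab_frame("side");cv2.imwrite("pics/side2.png",cv2.resize(i[250:340,290:400],None,fx=6,fy=6,interpolation=cv2.INTER_CUBIC))
s=r.sense();print(s['tcp_pos'],s['wrist_force'],s['finger_force'])
E
```

```text
[0.53425962 0.33611112 0.07259491] [ 0.5532891  -0.15635379  5.78600918] 2.645214346484863
```

View pics/side2.png

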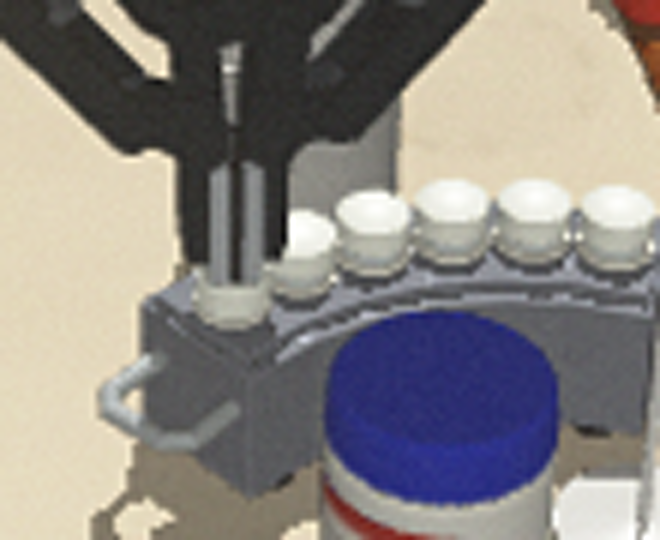

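Cap 1 is pressed down to the rim line at crop (233,300), and a stop shows at 5.8 N with TCP z = 0.0726. The tip is centred on it. On to cap 2.

Request:
{"api": "arm_command", "payload": {
  "increments": [
    {"slide":[0,0,-0.8],"turn":[0,0,0],"grip":0},
    {"slide":[-0.5,-0.9,-0.8],"turn":[0,0,0],"grip":0},
    {"slide":[-1.1,-1.85,-0.8],"turn":[0,0,0],"grip":0},
    {"slide":[-1.1,-1.85,-0.5],"turn":[0,0,0],"grip":0},
    {"slide":[-1.1,-1.85,-0.3],"turn":[0,0,0],"grip":0},
    {"slide":[-1.1,-1.85,-0.15],"turn":[0,0,0],"grip":0},
    {"slide":[-1.1,-1.85,0],"turn":[0,0,0],"grip":0},
    {"slide":[-1.1,-1.85,0],"turn":[0,0,0],"grip":0}
  ]
}}

```text
time: 4.92
tcp_pos: [0.5157, 0.3251, 0.0726]
tcp_rot: [0.707, 0.707, -0.0, -0.0]
wrist_force: [-2.7, -1.8, 6.5]
width: 0.0
finger_force: 2.7
```

Request:
{"api": "arm_command", "payload": {
  "increments": [
    {"slide":[0,0,0],"turn":[0,0,0],"grip":0},
    {"slide":[0,0,-0.8],"turn":[0,0,0],"grip":0},
    {"slide":[-0.4,-1.1,-0.8],"turn":[0,0,0],"grip":0},
    {"slide":[-0.75,-2.1,-0.8],"turn":[0,0,0],"grip":0},
    {"slide":[-0.75,-2.1,-0.5],"turn":[0,0,0],"grip":0},
    {"slide":[-0.75,-2.1,-0.25],"turn":[0,0,0],"grip":0},
    {"slide":[-0.75,-2.1,0],"turn":[0,0,0],"grip":0},
    {"slide":[-0.75,-2.1,0],"turn":[0,0,0],"grip":0}
  ]
}}

```text
time: 5.58
tcp_pos: [0.4951, 0.3178, 0.0726]
tcp_rot: [0.707, 0.707, 0.0, -0.0]
wrist_force: [-2.6, -0.7, 5.8]
width: -0.0001
finger_force: 2.7
```

Request:
{"api": "arm_command", "payload": {
  "increments": [
    {"slide":[0,0,0],"turn":[0,0,0],"grip":0},
    {"slide":[0,0,-0.8],"turn":[0,0,0],"grip":0},
    {"slide":[-0.2,-1.1,-0.8],"turn":[0,0,0],"grip":0},
    {"slide":[-0.35,-2.2,-0.8],"turn":[0,0,0],"grip":0},
    {"slide":[-0.35,-2.2,-0.5],"turn":[0,0,0],"grip":0},
    {"slide":[-0.35,-2.2,-0.25],"turn":[0,0,0],"grip":0},
    {"slide":[-0.35,-2.2,0],"turn":[0,0,0],"grip":0},
    {"slide":[-0.35,-2.2,0],"turn":[0,0,0],"grip":0}
  ]
}}

```text
time: 6.25
tcp_pos: [0.4732, 0.3143, 0.0726]
tcp_rot: [0.707, 0.707, 0.0, -0.0]
wrist_force: [-2.8, -0.7, 6.2]
width: -0.0001
finger_force: 2.8
```

Caps 2–4 each gave the same stop reading. Caps 5 and 6 next, then straight up.

Request:
{"api": "arm_command", "payload": {
  "increments": [
    {"slide":[0,0,0],"turn":[0,0,0],"grip":0},
    {"slide":[0,0,-0.8],"turn":[0,0,0],"grip":0},
    {"slide":[0,-1.1,-0.8],"turn":[0,0,0],"grip":0},
    {"slide":[0.1,-2.25,-0.8],"turn":[0,0,0],"grip":0},
    {"slide":[0.1,-2.25,-0.5],"turn":[0,0,0],"grip":0},
    {"slide":[0.1,-2.25,-0.25],"turn":[0,0,0],"grip":0},
    {"slide":[0.1,-2.25,0],"turn":[0,0,0],"grip":0},
    {"slide":[0.1,-2.25,0],"turn":[0,0,0],"grip":0}
  ]
}}

```text
time: 6.92
tcp_pos: [0.4506, 0.3152, 0.0725]
tcp_rot: [0.707, 0.707, 0.0, -0.0]
wrist_force: [-2.9, 0.8, 6.3]
width: -0.0001
finger_force: 3.2
```

Request:
{"api": "arm_command", "payload": {
  "increments": [
    {"slide":[0,0,0],"turn":[0,0,0],"grip":0},
    {"slide":[0,0,-0.8],"turn":[0,0,0],"grip":0},
    {"slide":[0.2,-1.1,-0.8],"turn":[0,0,0],"grip":0},
    {"slide":[0.5,-2.1,-0.8],"turn":[0,0,0],"grip":0},
    {"slide":[0.5,-2.1,-0.5],"turn":[0,0,0],"grip":0},
    {"slide":[0.5,-2.1,-0.25],"turn":[0,0,0],"grip":0},
    {"slide":[0.5,-2.1,0],"turn":[0,0,0],"grip":0},
    {"slide":[0.5,-2.1,0],"turn":[0,0,0],"grip":0}
  ]
}}

```text
time: 7.58
tcp_pos: [0.4287, 0.3203, 0.0725]
tcp_rot: [0.707, 0.707, -0.0, -0.0]
wrist_force: [-5.4, -0.4, 8.5]
width: -0.0002
finger_force: 3.9
```

Request:
{"api": "arm_command", "payload": {
  "increments": [
    {"slide":[0,0,0],"turn":[0,0,0],"grip":0},
    {"slide":[0,0,-1],"turn":[0,0,0],"grip":0},
    {"slide":[0,0,-3],"turn":[0,0,0],"grip":0},
    {"slide":[0,0,-6],"turn":[0,0,0],"grip":0},
    {"slide":[0,0,-9],"turn":[0,0,0],"grip":0},
    {"slide":[0,0,-12],"turn":[0,0,0],"grip":0},
    {"slide":[0,0,-15],"turn":[0,0,0],"grip":0},
    {"slide":[0,0,-15],"turn":[0,0,0],"grip":0}
  ]
}}

```text
time: 8.25
tcp_pos: [0.4312, 0.3209, 0.2284]
tcp_rot: [0.707, 0.707, 0.005, 0.002]
wrist_force: [0.7, 0.3, 0.1]
width: -0.0003
finger_force: 0.0
```

```bash
python3 - <<'E'
from h import *
i=r.grab_frame("side");cv2.imwrite("pics/side3.png",cv2.resize(i[240:365,290:430],None,fx=4.5,fy=4.5,interpolation=cv2.INTER_CUBIC))
s=r.sense();print(s['time'],s['tcp_pos'],s['wrist_force'],np.abs(s['dq']).max())
E
```

```text
8.3 [0.43038879 0.32045795 0.22537008] [-0.22688642 -0.22137483 -0.88109105] 0.08342153652152456
```

View pics/side3.png

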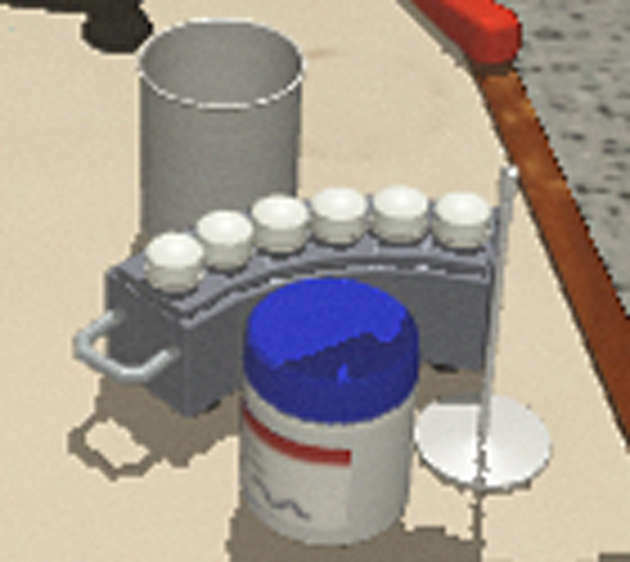

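All six caps now sit about 7 crop px lower than before, at tops (175,252) to (463,210). The block, jar, cup and spindle are where they were.

```bash
python3 -c "
from workcell import r
print(r.hand_in())"
```

```text
the job is handed in; nothing more can be done
None
```

I pressed all six caps onto their stops in order from the loop end, moved the arm clear and handed the job in; the last picture shows the caps seated and the block, jar, cup and spindle unmoved (no verdict was returned).

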